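Open the pressure canister

ROBOT

A 6-joint arm with a two-finger parallel gripper is mounted at the origin on a cart in front of the work surface, level with it; the furniture and walls round the work are solid. World frame = base frame: x ahead of the robot, y to its left, z up, the work surface at z = 0. Lengths are in m, angles in degrees, forces in N, time in s.
With the tool pointing down it reaches from about 0.35 to 0.875 m from the base axis. Payload 4.2 kg.
Tool frame: the origin (TCP) lies on the centre line of the jaws, within the pads' length; the fingertips stand tip_reach ahead of it and the grasp point (between the pads) is the TCP (tip_reach is the distance from the TCP to the fingertips, in m); z points along the fingers, y is the line along which they close (so a half turn about z gives the same grasp; the last joint's range is limited). The gripper opens to 87 mm and grips with 3 to 60 N. Pads are 19 mm wide; open, the fingers measure 117 mm over their backs; the gripper's body (75 mm by 190 mm) begins 51 mm behind the grasp point.
Start: joints at [87.181, 22.042, 0.453, 0, -68.411, -14.817], TCP at [0.189, 0.596, 0.242] pointing down, gripper open.
Joint ranges: [-179.83, 179.83], [-69.29, 118.12], [-61.27, 80.66], [-181.25, 117.63], [-171.15, -9.14], [-177.46, 177.46]. Speed limits (degrees/s): [159.86, 159.86, 180, 180, 180, 180].

INTERFACE

Orientations are given as a 3x3 rotation matrix whose columns are the frame's x, y, z axes.
In Python, from station import sense, capture, finish_job, tip_reach gives the robot as it stands.
- The arm moves only by the tool arm_command, never from a script. Its argument "deltas" is a list of rows, each a list of 7 numbers: the turn, a rotation vector about the tool's x, y, z in rad, then the shift along the tool's x, y, z in cm, then the closure, from -1 (fully open) to 1 (shut), so that 0 is half open. In form: [[rx, ry, rz, dx, dy, dz, hand], ...]. A call has 1 to 8 rows; each row is the pose to reach, as a shift and turn from the pose commanded when the call began, along the tool's axes at that moment; what a row does not reach only later rows make up. A row lasts 1/12 s, in which the tool goes at most 41.7 mm and 7.16 degrees, less where a joint would pass 70% of its speed; a pose out of reach is approached as far as the arm can. A call with a gripper value outside its range is refused whole. The fingers move at their own pace and stop on an object; the grip force is fixed at half the most. Time passes only in rows, so rows that repeat a pose let the fingers close. It gives the time, the measured TCP pose, the force, the opening and the grip force at its end, in the units of the state.
- sense(): the state, without advancing time (a new reading comes with each control period).
- capture(name): name is "scene" or "top" or "wrist"; returns a dict with "pixels" (420x560x3 uint8, blue, green, red), "fovy" (degrees; the focal length in pixels is half the picture's height over the tangent of half this angle, whatever the lens; pixels are square), "cx", "cy" (the principal point, pixels), "rvec" (rotation vector, rad) and "tvec" (3), from world to camera coordinates, as OpenCV has them. Camera axes: x right, y down, z forward; pixel columns grow to the right and rows downward; lengths in m; the calibration is good to about 2 mm. A picture is of the moment at which its call begins. There is no depth.
- finish_job(): hands the job in; it is judged then, once.
The state is a dict: "time_s": time; "joints": joint angles; "joint_velocities": joint speeds; "effort": joint torques, N m; "tcp_pos": TCP position; "ee_rot": TCP orientation; "wrist_force": force on the tool from outside, world axes, zero at the start; "moment": the same for the moment, N m; "gripper_width": opening from 0.0 (shut) to 1.0 (fully open); "gripper_force": force on a finger pad.
Only numpy, scipy, OpenCV 4.12 (cv2) and the standard library are available. Lean on these libraries where they do the work, as an engineer would, in place of code of your own. Each camera call takes 0.05 s, during which the arm holds its last target. There are 200 camera calls.

TASK

Open the steel pressure canister and stand its cap upright in the single shallow steel tray beside it, without dropping it. The cap opens like a radiator cap, anticlockwise seen from above: first turn it, without pressing, to its first stop and wait there two seconds so that any pressure could vent; then press it down against its spring, turn it on past the stop to its end, let it rise and lift it off. Leave the conical flask, the bottle and the beaker where they stand.

Things in the scene. Friction and masses are not known exactly. Their poses are not given: they have to be found in the camera images.
- canister: upright round stainless canister, 124 mm across, fixed to the worktop; origin at the centre of its underside, z up. Its body ends 88 mm up, with a narrower neck above. A brass hose outlet sticks out low on its +x side to 98 mm from the axis. Cap angles below run anticlockwise, seen from above, from the canister's x axis to the cap's x axis.
- cap_grip (a point): grasp point of the loose cap (about 0.15 kg), on its axis, inside the black grip bar on top: bar 70 mm long (cap's x axis), 20 mm wide (y), 41 mm high; its top is 17 mm above this point, its foot 23 mm below, on a flat disc 72 mm across, 8 mm thick. The flat underside, on which the cap can stand, is 78 mm below. Axes are the cap's, z up. At the start it is 183 mm above the canister's underside.
- cap_pins (a point): centre of the cap's two 8 mm steel pins, on its axis 52 mm below cap_grip; they stick out along the cap's +x and -x, to 38 mm from the axis, from a plug 52 mm across. At the start the cap angle is 0 to 0.25 rad. Unpressed, the cap turns freely anticlockwise to its first stop at 0.70 rad; pressed down 7.5 to 10 mm (hard bottom) it turns on to its end stop at 1.36 rad.
- canister_rim (a point): centre of the canister neck's upper rim (141 mm up, neck 66 mm across outside). Two opposite slots through the neck's wall guide the pins. Pressing the cap takes about 6 N to start and 9 N at 9 mm of travel. At a cap angle of 1.26 rad or more the slots are open upward: the sprung plunger inside raises the cap 6 mm and it lifts straight out, clear of the neck after 50 mm.
- tray: shallow open square steel tray, 160 x 160 mm and 15 mm high outside, floor and walls 4 mm thick, fixed; origin at the centre of its underside, z up.
- erlenmeyer_mid (a point): conical glass flask, loose bystander, 68 mm across, 110 mm high; point half-way up on its axis.
- media_bottle_mid (a point): clear bottle with blue screw cap, loose bystander, 56 mm across, 105 mm high; point half-way up on its axis.
- beaker_mid (a point): small glass beaker, loose bystander, 54 mm across, 70 mm high; point half-way up on its axis.
Not all that is in view belongs to the job. Leave any orange or yellow look-alike of the part that bears cap_grip alone. There is more than one size of the tray; the job needs the smaller.

How it is judged:
By the outcome, as a careful person would: the job done as asked, in the order asked, and still so for the second after the job is handed in, with the robot touching nothing.
It also fails if it takes over 45 s, if anything falls off the work surface, if the arm or the gripper's body presses on something with over 40 N, if the wrist force passes 120 N, or if a joint passes its speed limit or range.

## Working session

There is one attempt and no reset: what is moved stays moved. The work goes in short steps, Python scripts to look and compute and a tool call to move; the robot and the scene stay as the last step left them, time stands still between calls to the robot, and variables do not carry over. Pictures are saved under pics/ and viewed, at most 10 in all, crops included, and the job is handed in when it is done.

Besides the shell and the picture viewer there is one more tool, called after "Request:" as a command line: name --pt "numbers of a row" for each row, then --argument value for the rest. arm_command: Moves the arm, as the interface text tells. Its arguments: {"type":"object","properties":{"deltas":{"type":"array"}},"required":["deltas"]}

```bash
mkdir -p pics
cat > h.py <<'E'
import numpy as np, cv2
from station import sense, capture, finish_job, tip_reach
def cam(n, save=None):
    c=capture(n); im=np.array(c["pixels"],np.uint8)
    f=im.shape[0]/2/np.tan(np.radians(c["fovy"])/2)
    K=np.array([[f,0,c["cx"]],[0,f,c["cy"]],[0,0,1]])
    R=cv2.Rodrigues(np.array(c["rvec"],float))[0]; t=np.array(c["tvec"],float).ravel()
    if save: cv2.imwrite("pics/"+save,im)
    return im,K,R,t
def onplane(K,R,t,uv,z):
    d=R.T@np.linalg.inv(K)@np.array([uv[0],uv[1],1.]); o=-R.T@t
    return o+d*(z-o[2])/d[2]
def proj(K,R,t,p):
    q=K@(R@np.asarray(p,float)+t); return q[:2]/q[2]
E
python3 - <<'E'
from h import *
s=sense(); print({k:np.round(v,3).tolist() for k,v in s.items()},tip_reach)
a=cam("scene","scene0.png"); b=cam("top","top0.png")
for c in (a,b): print(-c[2].T@c[3], c[1][0,0],c[2].tolist())
E
```

```text
{'time_s': 0.0, 'joints': [87.181, 22.09, 0.38, -0.031, -68.41, -14.817], 'joint_velocities': [-0.078, 0.006, 0.004, -0.069, -0.007, -0.041], 'effort': [-0.001, -39.067, 18.741, 4.22, 0.011, -0.0], 'tcp_pos': [0.189, 0.595, 0.24], 'ee_rot': [[0.953, -0.303, -0.001], [-0.303, -0.953, -0.002], [0.0, 0.002, -1.0]], 'wrist_force': [0.267, -0.56, -0.249], 'moment': [0.015, -0.023, 0.008], 'gripper_force': 0.0, 'gripper_width': 1.001} 0.019
[-0.04264611 -0.35985097  0.79837144] 399.48097504446935 [[0.6347027487065822, -0.7727505513138928, 0.003001037884557356], [-0.5182638296765869, -0.42855296400920845, -0.7400979393890244], [0.5731971943696754, 0.4681868670552358, -0.6724924043316293]]
[0.43651935 0.13672708 1.44973747] 399.6709140078731 [[-0.00014553754150181675, -0.9999997057022687, 0.0007532690090206115], [-0.9960517474942758, 7.809187281637708e-05, -0.08877449079132368], [0.0887744058410048, -0.0007632149339061103, -0.9960514657238055]]
```

View pics/top0.png

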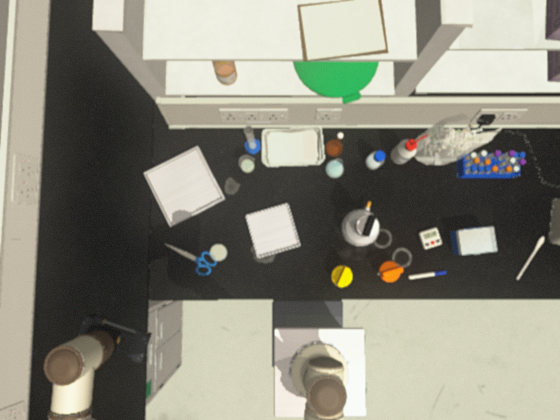

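View pics/scene0.png

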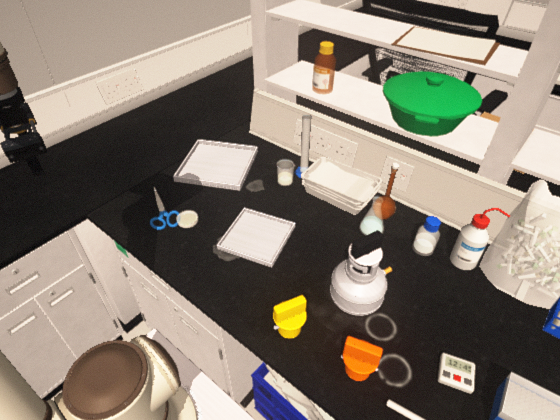

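Top view: the canister is at (360,228) with its outlet at (368,206), the small tray at (273,230) and the decoy caps at (342,276) and (391,271). The flask is at (335,168), the bottle at (376,158) and the beaker at (247,163). I'll zoom in on the canister.

Run:
```python
import cv2,numpy as np
a=cv2.imread("pics/top0.png")[190:260,320:400]; b=cv2.imread("pics/scene0.png")[225:320,320:400]
a=cv2.resize(a,None,fx=5,fy=5,interpolation=cv2.INTER_CUBIC); b=cv2.resize(b,None,fx=5,fy=5,interpolation=cv2.INTER_CUBIC)
o=np.zeros((475,800,3),np.uint8);o[:350,:400]=a;o[:475,400:]=b;cv2.imwrite("pics/crop.png",o)
```

```text
(no output)
```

View pics/crop.png

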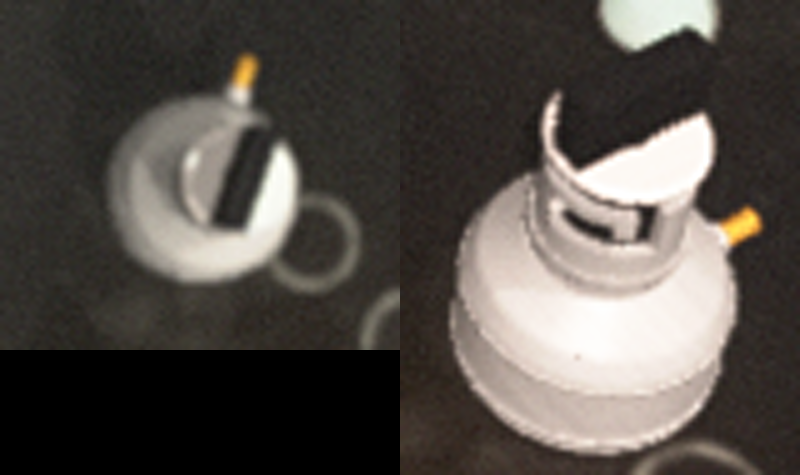

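Crop: the bar's long axis runs from (262,125) to (232,228) in the enlarged crop, tilted about 16° clockwise. The disc is centred near (240,175), which is full-image (368,225). The outlet tip is at (246,60), full-image (369,202).

Run:
```python
from h import *
im,K,R,t=cam("top")
P=lambda u,v,z: np.round(onplane(K,R,t,(u,v),z),4)
disc=P(320+240/5,190+175/5,.160); out=P(320+246/5,190+60/5,.03)
e1=P(320+260/5,190+127/5,.2);e2=P(320+234/5,190+228/5,.195)
body=P(320+203/5,190+188/5,.05)
print("disc",disc,"out",out,"bar",e1,e2,(e1+e2)/2,"body",body)
d=out-body; print("can yaw",np.degrees(np.arctan2(d[1],d[0])), "bar yaw",np.degrees(np.arctan2(*(e1-e2)[[1,0]])))
g=cv2.cvtColor(im,cv2.COLOR_BGR2GRAY)
m=(g>100).astype(np.uint8); n,l,st,c=cv2.connectedComponentsWithStats(m)
for lab in (l[230,273],l[185,185]):
    cn,_=cv2.findContours((l==lab).astype(np.uint8),cv2.RETR_EXTERNAL,cv2.CHAIN_APPROX_NONE)
    b=cv2.boxPoints(cv2.minAreaRect(max(cn,key=len))); w=np.array([P(*q,.015) for q in b])
    e=w[1]-w[0]; print("tray",w.mean(0),np.linalg.norm(w[1]-w[0]),np.linalg.norm(w[2]-w[1]),np.degrees(np.arctan2(e[1],e[0])))
for n_,uv,z in (("flask",(335,168),.1),("bottle",(377,157),.1),("beaker",(247,163),.05),("yellow",(342,276),.1),("orange",(391,271),.1)): print(n_,P(*uv,z))
```

```text
disc [ 0.5068 -0.1469  0.16  ] out [ 0.5962 -0.1814  0.03  ] bar [ 0.5348 -0.1513  0.2   ] [ 0.4717 -0.1348  0.195 ] [ 0.50325 -0.14305  0.1975 ] body [ 0.5037 -0.145   0.05  ]
can yaw -21.480308161869786 bar yaw -14.654136064209817
tray [0.487675 0.16235  0.015   ] 0.16730534958572008 0.1845312168712926 -73.96993059493622
tray [0.657075 0.485325 0.015   ] 0.22679634035848104 0.22794984097384224 -62.79094923712072
flask [ 0.7055 -0.0509  0.1   ]
bottle [ 0.7437 -0.1956  0.1   ]
beaker [0.7334 0.2547 0.05  ]
yellow [ 0.3395 -0.0698  0.1   ]
orange [ 0.356  -0.2341  0.1   ]
```

Request:
arm_command --pt "0 0 0 0 0 -4 -1" --pt "0 0 0 52 61 -7 -1" --pt "0 0 0 52 61 -7 -1" --pt "0 0 0 52 61 -7 -1" --pt "0 0 0 52 61 -7 -1" --pt "0 0 0 52 61 -7 -1" --pt "0 0 0 52 61 -7 -1" --pt "0 0 0 52 61 -7 -1"

```text
time_s: 0.82
tcp_pos: [0.3025, 0.3248, 0.2924]
ee_rot: [[0.953, -0.302, -0.0], [-0.302, -0.953, -0.0], [-0.0, 0.0, -1.0]]
wrist_force: [0.6, 0.2, -0.2]
gripper_width: 0.998
gripper_force: 0.0
```

Request:
arm_command --pt "0 0 0 33 38.5 -2 -1" --pt "0 0 0 33 38.5 -2 -1" --pt "0 0 0 33 38.5 -2 -1" --pt "0 0 0 33 38.5 -2 -1" --pt "0 0 0 33 38.5 -2 -1" --pt "0 0 0 33 38.5 -2 -1" --pt "0 0 0 33 38.5 -2 -1" --pt "0 0 0 33 38.5 -2 -1"

```text
time_s: 1.48
tcp_pos: [0.4323, 0.0182, 0.3059]
ee_rot: [[0.953, -0.303, 0.001], [-0.303, -0.953, 0.0], [0.0, -0.001, -1.0]]
wrist_force: [0.7, 1.5, 0.0]
gripper_width: 1.001
gripper_force: 0.0
```

Run:
```python
from h import *
s=sense();print(s["time_s"],s["joints"],s["tcp_pos"])
```

```text
1.4833 [ 2.40726060e+01  1.36485464e-01 -1.81213537e+01 -1.11456170e-02
 -7.17015571e+01  4.83081348e+01] [0.43229313 0.01816246 0.30585965]
```

Request:
arm_command --pt "0 0 0 11.7 13.2 0 -1" --pt "0 0 0 11.7 13.2 0 -1" --pt "0 0 0 11.7 13.2 0 -1" --pt "0 0 0 11.7 13.2 0 -1" --pt "0 0 0 11.7 13.2 0 -1" --pt "0 0 0 11.7 13.2 0 -1" --pt "0 0 0 11.7 13.2 0 -1"

```text
time_s: 2.07
tcp_pos: [0.5034, -0.1413, 0.3049]
ee_rot: [[0.952, -0.305, -0.002], [-0.305, -0.952, 0.0], [-0.002, 0.0, -1.0]]
wrist_force: [-0.4, 0.3, 0.2]
gripper_width: 0.998
gripper_force: 0.0
```

Run:
```python
from h import *
s=sense();print(s["time_s"],s["joints"],s["tcp_pos"])
im,K,R,t=cam("wrist","w1.png"); print(-R.T@t,K[0,0],R.tolist())
print(proj(K,R,t,s["tcp_pos"]),proj(K,R,t,[.503,-.143,.2]))
```

```text
2.0667 [ 2.10131240e+00  9.73513149e+00 -7.49605150e+00 -2.78897291e-02
 -7.28575854e+01  7.01736340e+01] [ 0.50344072 -0.14130183  0.30488057]
[ 0.57866492 -0.16370639  0.44799924] 292.6905645507397 [[-0.30465438680603985, -0.9524627889027517, 0.0005833998870514723], [-0.9129033285309924, 0.29217549739849635, 0.28502805384203267], [-0.27164907023008755, 0.08630245926700951, -0.9585189972909223]]
[286.64412479 273.86041652] [287.48734373 215.70233434]
```

View pics/w1.png

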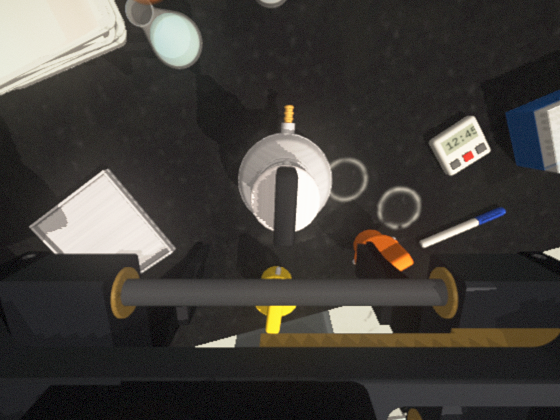

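Wrist view: the black bar spans u 275–297 and v 168–245. The disc is around (285,198), the outlet at (289,113), and the small tray is at lower left with corners (107,170), (32,228) and (173,248).

```bash
cat > bar.py <<'E'
from h import *
im,K,R,t=cam("wrist"); g=cv2.cvtColor(im,cv2.COLOR_BGR2GRAY)
P=lambda u,v,z: onplane(K,R,t,(u,v),z)
L=[];Rr=[]
for v in range(182,226):
    d=np.where(g[v,262:315]<90)[0]+262
    L.append(P(d.min()-.5,v,.2)[:2]);Rr.append(P(d.max()+.5,v,.2)[:2])
def fit(p):
    x,y,a,b=cv2.fitLine(np.array(p,np.float32),cv2.DIST_HUBER,0,.01,.01).ravel(); s=np.sign(x); return np.array([x*s,y*s]),np.array([a,b])
(dl,pl),(dr,pr)=fit(L),fit(Rr)
for d in (dl,dr): print("edge yaw",np.degrees(np.arctan2(d[1],d[0])))
d=dl+dr;d/=np.linalg.norm(d); n=np.array([-d[1],d[0]])
print("width",(pl-pr)@n,"mid",(pl+pr)/2)
hsv=cv2.cvtColor(im,cv2.COLOR_BGR2HSV)
m=cv2.inRange(hsv,(8,120,120),(30,255,255))[95:130,270:310]; ys,xs=np.nonzero(m); print("outlet px",xs.mean()+270,ys.mean()+95,ys.min()+95,len(xs))
o=P(xs.mean()+270,ys.mean()+95,.03); print("outlet",o)
# body silhouette: bright blob ; disc
mm=(g>95).astype(np.uint8); mm[:, :200]=0; n_,l,st,c=cv2.connectedComponentsWithStats(mm[120:245,225:345]); k=1+np.argmax(st[1:,4]); print(st[k]+[225,120,0,0,0])
E
python3 bar.py
```

```text
edge yaw -20.58925
edge yaw -20.494633
width 0.01857951 mid [ 0.51557213 -0.14478882]
outlet px 289.26174496644296 113.21476510067114 105 149
outlet [ 0.58946805 -0.17414803  0.03      ]
[ 239  120  106  111 6204]
```

```bash
cat >> bar.py <<'E'
from scipy.optimize import least_squares
pts=[]
for u in list(range(258,273))+list(range(299,314)):
    v=[v for v in range(200,250) if g[v,u]>110]
    if v: pts.append(P(u,max(v)+.5,.16)[:2])
pts=np.array(pts)
r=least_squares(lambda c: np.hypot(*(pts-c).T)-.036,[.503,-.143],loss="soft_l1",f_scale=.001)
print("disc",r.x,"rms",np.sqrt(np.mean(r.fun**2)),"lateral off bar line",(r.x-(pl+pr)/2)@n)
yaw=np.degrees(np.arctan2(*(o[:2]-r.x)[::-1]));print("can yaw",yaw,"dist",np.linalg.norm(o[:2]-r.x))
E
python3 bar.py | tail -2
python3 - <<'E'
from h import *
# scene check: black bar & disc
im,K,R,t=cam("scene")
c=np.array([.503,-.140]);a=np.radians(-20.5);d=np.array([np.cos(a),np.sin(a)]);n=np.array([-d[1],d[0]])
for s in(1,-1):
  for q in (1,-1): print(s,q,proj(K,R,t,[*(c+s*.035*d+q*.01*n),.2]))
s=sense();print(s["tcp_pos"])
E
```

```text
disc [ 0.50774516 -0.14243747] rms 0.00025234429771015356 lateral off bar line -0.00041422421415072725
can yaw -21.246885780384428 dist 0.08763002127135776
1 1 [375.97385477 229.33175901]
1 -1 [382.31046181 235.33558801]
-1 1 [349.22718542 241.62983695]
-1 -1 [355.34273203 248.0267924 ]
[ 0.50342948 -0.1397445   0.30597353]
```

Request:
arm_command --pt "0 0 0.05 0.45 0.1 0 -1" --pt "0 0 0.05 0.45 0.1 3 -1" --pt "0 0 0.05 0.45 0.1 6 -1" --pt "0 0 0.05 0.45 0.1 8 -1" --pt "0 0 0.05 0.45 0.1 9 -1" --pt "0 0 0.05 0.45 0.1 9 -1" --pt "0 0 0.05 0.45 0.1 9 -1"

```text
time_s: 2.85
tcp_pos: [0.5083, -0.1428, 0.2165]
ee_rot: [[0.937, -0.349, 0.001], [-0.349, -0.937, -0.001], [0.001, 0.0, -1.0]]
wrist_force: [0.7, -0.2, -0.0]
gripper_width: 1.001
gripper_force: 0.0
```

Run:
```python
from h import *
s=sense();print(s["time_s"],s["tcp_pos"],s["ee_rot"],s["wrist_force"])
im,K,R,t=cam("wrist","w2.png"); print(proj(K,R,t,[.5077,-.1422,.2]))
```

```text
2.85 [ 0.50829698 -0.14282309  0.2164785 ] [[ 9.37230596e-01 -3.48708549e-01  1.07654142e-03]
 [-3.48708017e-01 -9.37231184e-01 -6.53155033e-04]
 [ 1.23672893e-03  2.36758256e-04 -9.99999207e-01]] [ 0.71372054 -0.17550728 -0.02448844]
[285.7374519  261.50289602]
```

View pics/w2.png

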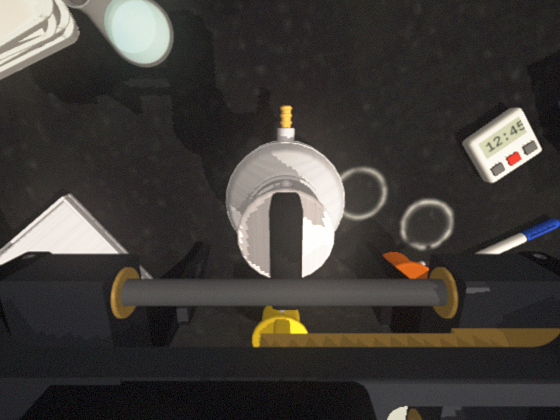

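Bar is centred at u≈286 between the open fingers, with the outlet straight ahead at (286,115), so the cap angle is about 0. I'll descend and close.

Request:
arm_command --pt "0 0 0 0 0 1.6 -1" --pt "0 0 0 0 0 3.1 -1" --pt "0 0 0 0 0 3.1 -1" --pt "0 0 0 0 0 3.1 0.6" --pt "0 0 0 0 0 3.1 0.8" --pt "0 0 0 0 0 3.1 1" --pt "0 0 0 0 0 3.1 1" --pt "0 0 0 0 0 3.1 1"

```text
time_s: 3.57
tcp_pos: [0.5082, -0.1433, 0.1854]
ee_rot: [[0.937, -0.35, 0.002], [-0.35, -0.937, -0.0], [0.001, -0.0, -1.0]]
wrist_force: [0.4, -0.7, 0.3]
gripper_width: 0.704
gripper_force: 0.0
```

Request:
arm_command --pt "0 0 0 0 0 0 1" --pt "0 0 0 0 0 0 1" --pt "0 0 0 0 0 0 1" --pt "0 0 0 0 0 0 1"

```text
time_s: 3.9
tcp_pos: [0.5078, -0.1433, 0.1846]
ee_rot: [[0.937, -0.35, -0.0], [-0.35, -0.937, -0.0], [-0.0, 0.0, -1.0]]
wrist_force: [-0.4, -0.1, -0.8]
gripper_width: 0.398
gripper_force: 0.0
```

```bash
cat > st.py <<'E'
from h import *
s=sense();r=s["ee_rot"]
print(s["time_s"],np.round(s["tcp_pos"],4),"yaw",np.degrees(np.arctan2(r[1][0],r[0][0])),"F",np.round(s["wrist_force"],2),"M",np.round(s["moment"],2),s["gripper_width"],s["gripper_force"],np.round(s["joints"],1))
E
python3 st.py
```

```text
3.9 [ 0.5078 -0.1433  0.1846] yaw -20.500124457339524 F [-0.37 -0.1  -0.84] M [-0.03 -0.01 -0.  ] 0.3983553386082103 0.0 [  1.9  15.5 -18.    0.  -56.5  67.6]
```

Request:
arm_command --pt "0 0 0 0 0 0 1" --pt "0 0 0 0 0 0 1" --pt "0 0 0 0 0 0 1" --pt "0 0 0 0 0 0 1" --pt "0 0 0 0 0 0 1" --pt "0 0 0 0 0 0 1"

```text
time_s: 4.4
tcp_pos: [0.5077, -0.1434, 0.1846]
ee_rot: [[0.937, -0.35, -0.0], [-0.35, -0.937, -0.0], [-0.0, 0.0, -1.0]]
wrist_force: [-1.0, -0.3, -0.5]
gripper_width: 0.228
gripper_force: 30.0
```

```bash
python3 st.py
```

```text
4.4 [ 0.5077 -0.1434  0.1846] yaw -20.50116145252073 F [-0.95 -0.32 -0.52] M [-0.28  0.08 -0.02] 0.22766437795278816 29.98763103503734 [  1.9  15.5 -18.    0.  -56.5  67.6]
```

Request:
arm_command --pt "0 0 -0.08 0 0 0 1" --pt "0 0 -0.18 0 0 0 1" --pt "0 0 -0.28 0 0 0 1" --pt "0 0 -0.38 0 0 0 1" --pt "0 0 -0.48 0 0 0 1" --pt "0 0 -0.56 0 0 0 1" --pt "0 0 -0.62 0 0 0 1" --pt "0 0 -0.62 0 0 0 1"

```text
time_s: 5.07
tcp_pos: [0.5079, -0.1431, 0.1846]
ee_rot: [[0.966, 0.26, 0.0], [0.26, -0.966, 0.0], [0.0, -0.0, -1.0]]
wrist_force: [0.0, 0.4, -0.6]
gripper_width: 0.226
gripper_force: 30.0
```

```bash
python3 st.py
```

```text
5.0667 [ 0.5079 -0.1431  0.1846] yaw 15.0850800885748 F [ 0.02  0.4  -0.63] M [0.08 0.02 0.06] 0.22596026860839372 29.990724460221827 [  1.9  15.5 -18.   -0.  -56.5 103.2]
```

Request:
arm_command --pt "0 0 -0.04 0 0 0 1" --pt "0 0 -0.07 0 0 0 1" --pt "0 0 -0.09 0 0 0 1" --pt "0 0 -0.09 0 0 0 1"

```text
time_s: 5.4
tcp_pos: [0.5078, -0.143, 0.1846]
ee_rot: [[0.939, 0.343, 0.0], [0.343, -0.939, 0.001], [0.0, -0.001, -1.0]]
wrist_force: [0.3, 1.8, 0.8]
gripper_width: 0.228
gripper_force: 30.1
```

```bash
python3 st.py
```

```text
5.4 [ 0.5078 -0.143   0.1846] yaw 20.050073393682904 F [0.34 1.85 0.77] M [ 0.43  0.04 -0.51] 0.22825936598222937 30.095021878369153 [ 1.900e+00  1.550e+01 -1.800e+01 -1.000e-01 -5.650e+01  1.082e+02]
```

Request:
arm_command --pt "0 0 -0.015 0 0 0 1" --pt "0 0 -0.015 0 0 0 1" --pt "0 0 -0.015 0 0 0 1" --pt "0 0 -0.015 0 0 0 1" --pt "0 0 -0.015 0 0 0 1" --pt "0 0 -0.015 0 0 0 1" --pt "0 0 -0.015 0 0 0 1" --pt "0 0 -0.015 0 0 0 1"

```text
time_s: 6.07
tcp_pos: [0.5078, -0.1431, 0.1846]
ee_rot: [[0.933, 0.359, 0.0], [0.359, -0.933, 0.0], [0.0, -0.0, -1.0]]
wrist_force: [-0.2, 4.4, 1.2]
gripper_width: 0.228
gripper_force: 30.4
```

```bash
python3 st.py
```

```text
6.0667 [ 0.5078 -0.1431  0.1846] yaw 21.029595761974367 F [-0.17  4.4   1.24] M [ 1.23  0.08 -0.76] 0.22804785484958257 30.381003376096487 [  1.9  15.5 -18.   -0.  -56.5 109.2]
```

Request:
arm_command --pt "0 0 0 0 0 0 1" --pt "0 0 0 0 0 0 1" --pt "0 0 0 0 0 0 1" --pt "0 0 0 0 0 0 1" --pt "0 0 0 0 0 0 1" --pt "0 0 0 0 0 0 1" --pt "0 0 0 0 0 0 1" --pt "0 0 0 0 0 0 1"

```text
time_s: 6.73
tcp_pos: [0.5078, -0.1431, 0.1846]
ee_rot: [[0.933, 0.359, 0.0], [0.359, -0.933, 0.0], [0.0, -0.0, -1.0]]
wrist_force: [-0.3, 5.2, 1.6]
gripper_width: 0.231
gripper_force: 30.4
```

Request:
arm_command --pt "0 0 0 0 0 0 1" --pt "0 0 0 0 0 0 1" --pt "0 0 0 0 0 0 1" --pt "0 0 0 0 0 0 1" --pt "0 0 0 0 0 0 1" --pt "0 0 0 0 0 0 1" --pt "0 0 0 0 0 0 1" --pt "0 0 0 0 0 0 1"

```text
time_s: 7.4
tcp_pos: [0.5078, -0.1431, 0.1846]
ee_rot: [[0.933, 0.359, 0.0], [0.359, -0.933, 0.0], [0.0, -0.0, -1.0]]
wrist_force: [0.2, 5.1, 1.2]
gripper_width: 0.225
gripper_force: 30.4
```

Request:
arm_command --pt "0 0 0 0 0 0 1" --pt "0 0 0 0 0 0 1" --pt "0 0 0 0 0 0 1" --pt "0 0 0 0 0 0 1" --pt "0 0 0 0 0 0 1" --pt "0 0 0 0 0 0 1" --pt "0 0 0 0 0 0 1" --pt "0 0 0 0 0 0 1"

```text
time_s: 8.07
tcp_pos: [0.5078, -0.1431, 0.1846]
ee_rot: [[0.933, 0.359, 0.0], [0.359, -0.933, 0.0], [0.0, -0.0, -1.0]]
wrist_force: [-0.3, 4.7, 1.7]
gripper_width: 0.224
gripper_force: 30.4
```

Request:
arm_command --pt "0 0 0 0 0 0 1" --pt "0 0 0 0 0 0 1"

```text
time_s: 8.23
tcp_pos: [0.5078, -0.1431, 0.1846]
ee_rot: [[0.933, 0.359, 0.0], [0.359, -0.933, 0.0], [0.0, -0.0, -1.0]]
wrist_force: [0.7, 5.5, 0.6]
gripper_width: 0.226
gripper_force: 30.4
```

```bash
python3 st.py
```

```text
8.2333 [ 0.5078 -0.1431  0.1846] yaw 21.038772119162676 F [0.7  5.54 0.61] M [ 1.59  0.11 -0.79] 0.22634272763445104 30.385968745686114 [  1.9  15.5 -18.   -0.  -56.5 109.2]
```

Request:
arm_command --pt "0 0 0.025 0 0 0 1" --pt "0 0 0.025 0 0 0.3 1" --pt "0 0 0.025 0 0 0.6 1" --pt "0 0 0.025 0 0 0.88 1" --pt "0 0 0.025 0 0 0.88 1" --pt "0 0 0.025 0 0 0.88 1"

```text
time_s: 8.73
tcp_pos: [0.5081, -0.1437, 0.1772]
ee_rot: [[0.941, 0.339, 0.001], [0.339, -0.941, -0.002], [0.0, 0.002, -1.0]]
wrist_force: [-2.1, 4.5, 8.1]
gripper_width: 0.227
gripper_force: 30.0
```

```bash
python3 st.py
```

```text
8.7333 [ 0.5081 -0.1437  0.1772] yaw 19.82049268696048 F [-2.05  4.5   8.12] M [1.49 0.68 0.03] 0.22737280903986487 30.02173479180783 [ 1.900e+00  1.600e+01 -1.860e+01  1.000e-01 -5.540e+01  1.079e+02]
```

Request:
arm_command --pt "0 0 0 0 -0.05 0.1 1" --pt "0 0 0 0 -0.05 0.15 1" --pt "0 0 0 0 -0.05 0.15 1" --pt "0 0 0 0 -0.05 0.15 1"

```text
time_s: 9.07
tcp_pos: [0.5081, -0.1436, 0.1761]
ee_rot: [[0.941, 0.339, 0.001], [0.339, -0.941, -0.002], [0.001, 0.003, -1.0]]
wrist_force: [-1.3, 3.7, 8.4]
gripper_width: 0.228
gripper_force: 30.0
```

```bash
python3 st.py
```

```text
9.0667 [ 0.5081 -0.1436  0.1761] yaw 19.830807452418995 F [-1.28  3.73  8.4 ] M [ 1.09  0.7  -0.02] 0.2284563178030959 30.013977298513055 [  1.9  16.  -18.7   0.2 -55.2 107.8]
```

Request:
arm_command --pt "0 0 -0.06 0 0 0.02 1" --pt "0 0 -0.14 0 0 0.02 1" --pt "0 0 -0.22 0 0 0.02 1" --pt "0 0 -0.3 0 0 0.02 1" --pt "0 0 -0.3 0 0 0.02 1"

```text
time_s: 9.48
tcp_pos: [0.5078, -0.1436, 0.1758]
ee_rot: [[0.797, 0.604, 0.001], [0.604, -0.797, -0.002], [-0.001, 0.002, -1.0]]
wrist_force: [-2.1, 3.0, 8.6]
gripper_width: 0.231
gripper_force: 30.0
```

```bash
python3 st.py
```

```text
9.4833 [ 0.5078 -0.1436  0.1758] yaw 37.1746196341761 F [-2.09  2.95  8.65] M [1.05 0.84 0.14] 0.23126066323412123 30.015802583657205 [  1.9  16.  -18.8   0.2 -55.2 125.2]
```

Request:
arm_command --pt "0 0 -0.08 0 0 0 1" --pt "0 0 -0.16 0 0 0 1" --pt "0 0 -0.24 0 0 0 1" --pt "0 0 -0.32 0 0 0 1" --pt "0 0 -0.36 0 0 0 1" --pt "0 0 -0.37 0 0 0 1" --pt "0 0 -0.37 0 0 0 1"

```text
time_s: 10.07
tcp_pos: [0.5069, -0.1433, 0.1756]
ee_rot: [[0.528, 0.849, -0.001], [0.849, -0.528, -0.001], [-0.002, -0.0, -1.0]]
wrist_force: [-5.1, 4.7, 9.5]
gripper_width: 0.229
gripper_force: 30.1
```

```bash
python3 st.py
```

```text
10.0667 [ 0.5069 -0.1433  0.1756] yaw 58.11145871623304 F [-5.07  4.72  9.46] M [ 1.38  1.26 -0.48] 0.22916801145095606 30.110402475111187 [ 1.900e+00  1.600e+01 -1.880e+01  1.000e-01 -5.530e+01  1.461e+02]
```

Request:
arm_command --pt "0 0 0.02 0.02 -0.06 0 1" --pt "0 0 0.02 0.02 -0.06 -0.4 1" --pt "0 0 0.02 0.02 -0.06 -0.8 1" --pt "0 0 0.02 0.02 -0.06 -1.2 1" --pt "0 0 0.02 0.02 -0.06 -1.5 1" --pt "0 0 0.02 0.02 -0.06 -1.5 1"

```text
time_s: 10.57
tcp_pos: [0.507, -0.143, 0.1898]
ee_rot: [[0.546, 0.838, -0.001], [0.838, -0.546, -0.001], [-0.001, 0.0, -1.0]]
wrist_force: [-2.3, -0.8, 5.5]
gripper_width: 0.23
gripper_force: 30.0
```

```bash
python3 st.py
```

```text
10.5667 [ 0.507  -0.143   0.1898] yaw 56.89093327158205 F [-2.3  -0.81  5.54] M [-0.38  0.78 -0.05] 0.23016582279844025 29.994713282212615 [ 2.000e+00  1.510e+01 -1.770e+01  1.000e-01 -5.720e+01  1.449e+02]
```

Request:
arm_command --pt "0 0 0 0 0 -0.5 1" --pt "0 0 0 0 0 -1 1" --pt "0 0 0 0 0 -1.6 1" --pt "0 0 0 0 0 -2.2 1" --pt "0 0 0 0 0 -2.2 1"

```text
time_s: 10.98
tcp_pos: [0.5079, -0.1423, 0.2125]
ee_rot: [[0.546, 0.837, 0.002], [0.837, -0.546, -0.0], [0.001, 0.002, -1.0]]
wrist_force: [-0.1, -0.9, -1.9]
gripper_width: 0.224
gripper_force: 30.0
```

```bash
python3 st.py
```

```text
10.9833 [ 0.5079 -0.1423  0.2125] yaw 56.87660655741208 F [-0.09 -0.86 -1.87] M [-0.09 -0.08 -0.01] 0.22449011827348309 29.98982793884352 [  2.   13.9 -15.8   0.  -60.2 144.9]
```

Request:
arm_command --pt "0 0 0 0 0 -2 1" --pt "0 0 0 0 0 -4.5 1" --pt "0 0 0 0 0 -7 1" --pt "0 0 0 0 0 -8 1" --pt "0 0 0 0 0 -8 1"

```text
time_s: 11.4
tcp_pos: [0.5085, -0.1424, 0.2937]
ee_rot: [[0.547, 0.837, 0.006], [0.837, -0.547, -0.0], [0.003, 0.005, -1.0]]
wrist_force: [0.4, -0.8, -2.6]
gripper_width: 0.226
gripper_force: 30.0
```

```bash
python3 st.py
python3 - <<'E'
import cv2
from h import *
im,K,R,t=cam("scene","s2.png")
im0=cv2.imread("pics/top0.png");_,K,R,t=cam("top")
P=lambda u,v,z: np.round(onplane(K,R,t,(u,v),z),4)
g=cv2.cvtColor(im0,cv2.COLOR_BGR2GRAY)
for th in (100,130,150,170):
    m=(g>th).astype(np.uint8);m=cv2.morphologyEx(m,cv2.MORPH_OPEN,np.ones((7,7))); n,l=cv2.connectedComponents(m); 
    cn,_=cv2.findContours((l==l[230,273]).astype(np.uint8),cv2.RETR_EXTERNAL,cv2.CHAIN_APPROX_NONE)
    b=cv2.boxPoints(cv2.minAreaRect(max(cn,key=len))); w=np.array([P(*q,.015) for q in b])
    print(th,b.round(0).tolist(),w.mean(0),np.linalg.norm(w[1]-w[0]),np.linalg.norm(w[2]-w[1]))
E
```

```text
11.4 [ 0.5085 -0.1424  0.2937] yaw 56.86997806565685 F [ 0.35 -0.83 -2.61] M [-0.05 -0.14  0.01] 0.22569915831015183 29.989980077371 [  2.   10.4  -8.3   0.  -71.  144.9]
100 [[243.0, 214.0], [288.0, 201.0], [301.0, 247.0], [256.0, 260.0]] [0.49505  0.164975 0.015   ] 0.16834930947289328 0.1698748362765951
130 [[244.0, 215.0], [288.0, 202.0], [301.0, 246.0], [257.0, 259.0]] [0.4959 0.165  0.015 ] 0.1653891471651027 0.1651640699425877
150 [[244.0, 215.0], [288.0, 202.0], [300.0, 246.0], [257.0, 258.0]] [0.49665 0.16545 0.015  ] 0.1613851604082606 0.16249852307021131
170 [[245.0, 215.0], [288.0, 203.0], [299.0, 244.0], [257.0, 256.0]] [0.49915  0.165525 0.015   ] 0.1590457795730525 0.15420512313149654
```

View pics/s2.png

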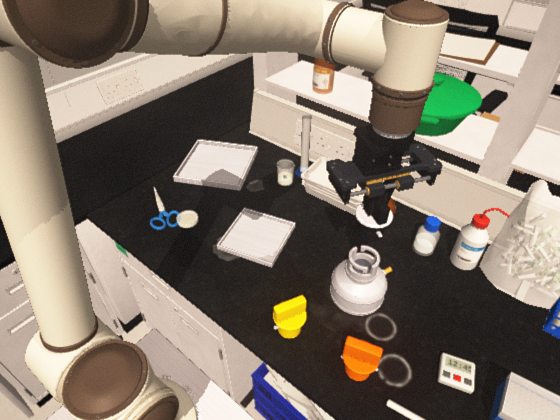

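Scene view: the cap is held at (375,215), clear of the open neck at (362,262), and the small tray is free at (257,237). Next I carry the cap to the tray centre, about (0.496, 0.165).

Request:
arm_command --pt "0 0 0 2.5 -1.8 0 1" --pt "0 0 0 5.7 -4.1 0 1" --pt "0 0 0 8.9 -6.4 0 1" --pt "0 0 0 12.1 -8.6 0 1" --pt "0 0 0 15.3 -10.9 0 1" --pt "0 0 0 18.5 -13.2 0 1" --pt "0 0 0 21.5 -15.3 0 1" --pt "0 0 0 24 -17.1 0 1"

```text
time_s: 12.17
tcp_pos: [0.4939, 0.1542, 0.2887]
ee_rot: [[0.546, 0.838, -0.004], [0.838, -0.546, -0.001], [-0.003, -0.002, -1.0]]
wrist_force: [0.6, -0.7, -1.7]
gripper_width: 0.23
gripper_force: 30.0
```

Request:
arm_command --pt "0 0 0 1.1 -0.8 0 1" --pt "0 0 0 1.1 -0.8 2 1" --pt "0 0 0 1.1 -0.8 5 1" --pt "0 0 0 1.1 -0.8 8 1" --pt "0 0 0 1.1 -0.8 11 1" --pt "0 0 0 1.1 -0.8 14 1" --pt "0 0 0 1.1 -0.8 15.5 1" --pt "0 0 0 1.1 -0.8 15.5 1"

```text
time_s: 12.83
tcp_pos: [0.491, 0.1631, 0.1306]
ee_rot: [[0.548, 0.836, -0.011], [0.836, -0.548, -0.006], [-0.011, -0.006, -1.0]]
wrist_force: [-1.1, -0.1, -2.3]
gripper_width: 0.23
gripper_force: 30.0
```

```bash
python3 st.py; python3 -c "
from h import *
cam('scene','s3.png')"
```

```text
12.8333 [0.491  0.1631 0.1306] yaw 56.758967441603176 F [-1.08 -0.06 -2.28] M [-0.13 -0.01  0.04] 0.23032912111542053 29.98976002447307 [ 3.630e+01  1.850e+01 -2.280e+01 -1.000e-01 -4.950e+01  1.105e+02]
```

View pics/s3.png

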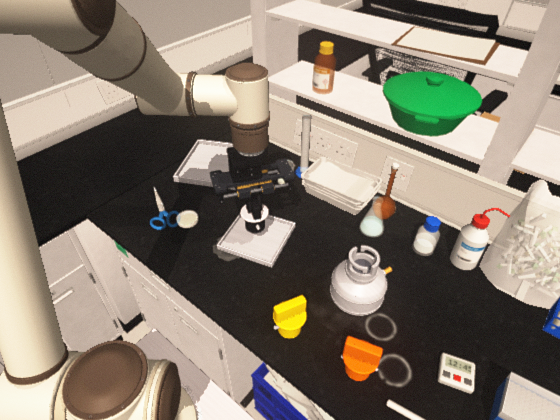

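The cap hangs upright at (255,222), above the tray interior.

Request:
arm_command --pt "0 0 0 0 0 1.2 1" --pt "0 0 0 0 0 2.4 1" --pt "0 0 0 0 0 3.4 1" --pt "0 0 0 0 0 4 1" --pt "0 0 0 0 0 4.2 1" --pt "0 0 0 0 0 4.2 1" --pt "0 0 0 0 0 4.2 1"

```text
time_s: 13.47
tcp_pos: [0.4951, 0.1659, 0.0947]
ee_rot: [[0.547, 0.837, 0.001], [0.837, -0.547, 0.0], [0.001, 0.001, -1.0]]
wrist_force: [-0.9, 0.1, -2.2]
gripper_width: 0.225
gripper_force: 30.0
```

```bash
python3 st.py
```

```text
13.4667 [0.4951 0.1659 0.0947] yaw 56.86154217700463 F [-0.9   0.12 -2.25] M [-0.04 -0.06  0.03] 0.22499780744347 29.99000509735197 [ 36.4  21.3 -25.    0.  -43.7 110.5]
```

Request:
arm_command --pt "0 0 0 0 0 0.5 1" --pt "0 0 0 0 0 0.8 1" --pt "0 0 0 0 0 1 1" --pt "0 0 0 0 0 1 1" --pt "0 0 0 0 0 1 1"

```text
time_s: 13.88
tcp_pos: [0.4945, 0.1657, 0.084]
ee_rot: [[0.547, 0.837, -0.0], [0.837, -0.547, -0.0], [-0.0, -0.0, -1.0]]
wrist_force: [1.0, -0.3, -2.4]
gripper_width: 0.232
gripper_force: 30.0
```

```bash
python3 st.py
```

```text
13.8833 [0.4945 0.1657 0.084 ] yaw 56.85418914653469 F [ 1.   -0.27 -2.38] M [-0.07 -0.07 -0.02] 0.23160864946818144 29.98999172123149 [ 36.4  22.2 -25.6   0.  -42.2 110.5]
```

Request:
arm_command --pt "0 0 0 0 0 0.06 1" --pt "0 0 0 0 0 0.12 1" --pt "0 0 0 0 0 0.12 1"

```text
time_s: 14.13
tcp_pos: [0.4948, 0.1658, 0.0835]
ee_rot: [[0.547, 0.837, 0.001], [0.837, -0.547, 0.0], [0.001, 0.0, -1.0]]
wrist_force: [-0.5, -0.2, 2.5]
gripper_width: 0.226
gripper_force: 30.0
```

```bash
python3 st.py
```

```text
14.1333 [0.4948 0.1658 0.0835] yaw 56.8645247151039 F [-0.53 -0.17  2.52] M [-0.15  0.21 -0.01] 0.2261716418222961 29.990824260748923 [ 36.4  22.2 -25.6   0.  -42.1 110.5]
```

Contact is felt at the expected height, so I release.

Request:
arm_command --pt "0 0 0 0 0 0 0.4" --pt "0 0 0 0 0 0 0" --pt "0 0 0 0 0 0 -0.5" --pt "0 0 0 0 0 0 -1" --pt "0 0 0 0 0 0 -1" --pt "0 0 0 0 0 0 -1" --pt "0 0 0 0 0 0 -1" --pt "0 0 0 0 0 0 -1"

```text
time_s: 14.8
tcp_pos: [0.4946, 0.1657, 0.0829]
ee_rot: [[0.547, 0.837, 0.0], [0.837, -0.547, 0.0], [0.0, 0.0, -1.0]]
wrist_force: [-0.1, -0.4, 0.5]
gripper_width: 0.744
gripper_force: 0.0
```

Request:
arm_command --pt "0 0 0 0 0 -1 -1" --pt "0 0 0 0 0 -3 -1" --pt "0 0 0 0 0 -6 -1" --pt "0 0 0 0 0 -10 -1" --pt "0 0 0 0 0 -14 -1" --pt "0 0 0 0 0 -16 -1" --pt "0 0 0 0 0 -16 -1" --pt "0 0 0 0 0 -16 -1"

```text
time_s: 15.47
tcp_pos: [0.4949, 0.166, 0.245]
ee_rot: [[0.547, 0.837, 0.003], [0.837, -0.547, 0.003], [0.004, 0.001, -1.0]]
wrist_force: [-0.4, 0.5, -1.0]
gripper_width: 0.997
gripper_force: 0.0
```

```bash
python3 st.py; python3 -c "
from h import *
cam('scene','s4.png')"
```

```text
15.4667 [0.4949 0.166  0.245 ] yaw 56.8425956566816 F [-0.36  0.47 -0.95] M [-0.05 -0.07 -0.01] 0.9972981608155739 0.0 [ 36.4  11.7 -13.7  -0.  -64.3 110.5]
```

View pics/s4.png

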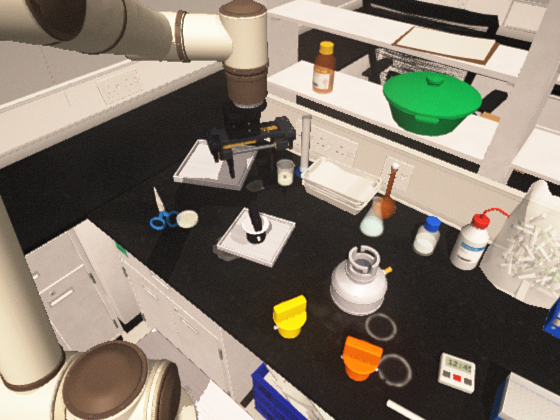

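The cap stands upright in the small tray at (256,230), the gripper is clear above it, and the bystanders haven't moved.

```bash
python3 -c "
from h import *
print(finish_job())"
```

```text
the job is handed in; nothing more can be done
None
```

The canister is open, after a wait of more than two seconds at the first stop, and its cap stands upright in the small tray; the flask, bottle and beaker are where they were, and the job is handed in at about 15.5 s.

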